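Load the bench grater and run it on its key

ROBOT

A 6-joint arm with a two-finger parallel gripper is mounted at the origin on the work surface. World frame = base frame: x ahead of the robot, y to its left, z up, the work surface at z = 0. Lengths are in m, angles in rad, forces in N, time in s.
With the tool pointing down it reaches from about 0.225 to 0.875 m from the base axis. Payload 3.4 kg.
Tool frame: the origin (TCP) lies at the very end of the fingers, on their centre line; the grasp point (between the pads) lies 19 mm behind it (manip.hold_point_z is the distance from the TCP to the grasp point, in m); z points along the fingers, y is the line along which they close (so a half turn about z gives the same grasp; the last joint's range is limited). The gripper opens to 85 mm and grips with 20 to 120 N. Pads are 22 mm wide; open, the fingers measure 114 mm over their backs; the gripper's body (76 mm by 85 mm) begins 54 mm behind the grasp point. The pads swing forward as they close: fully open they stand 13 mm farther back than shut.
Start: joints at [1.158, 0.276, 1.505, -0, 1.361, -0.121], TCP at [0.165, 0.551, 0.231] pointing down, gripper open.
Joint ranges: [-2.89, 2.89], [-0.75, 2.08], [0.22, 2.7], [-1.18, 4.32], [0.11, 2.71], [-2.7, 2.7]. Speed limits (rad/s): [2.57, 2.57, 3.14, 3.14, 3.14, 3.14].

INTERFACE

Orientations are given as a unit quaternion [w, x, y, z].
In Python, from rig import readout, viewer, order, manip gives the robot as it stands. The module is installed in compiled form; this text tells all that it offers.
- The arm moves only by the tool send_rows, never from a script. Its arguments are lists of equal length, an entry for each row: "xyz": the shift along the world's x, y, z in m, a list of three; "delta_rot": the turn, a rotation vector about the world's x, y, z in degrees, a list of three. In form: {"xyz": [[tx, ty, tz], ...], "delta_rot": [[wx, wy, wz], ...]}. A call has 1 to 12 rows; each row shifts and turns the commanded pose from where the row before left it; what a row does not reach is not made up. A row lasts 1/10 s, in which the tool goes at most 50 mm and 8.59 degrees, less where a joint would pass 70% of its speed; a pose out of reach is approached as far as the arm can. A call with a gripper value outside its range is refused whole. "gripper" is the finger opening in m, from 0 to 0.0854, set as the call begins (left out, the last holds). The fingers move at their own pace and stop on an object; "force" is the grip in N (left out, the last holds). Time passes only in rows, so rows that do not move let the fingers close. It gives the time, the measured TCP pose, the force, the opening and the grip force at its end, in the units of the state.
- readout.get_state(): the state, without advancing time (a new reading comes with each control period).
- viewer.get_image(name): name is "scene" or "top"; returns a dict with "color" (420x560x3 uint8, red, green, blue), "depth" (420x560 float32, m along the optical axis (not along the pixel's ray), 0 where there is no reading), "K" (3x3 intrinsics, pixels), "camera_from_world" (4x4, takes a point from world to camera coordinates). Camera axes: x right, y up, looking along -z (the intrinsics and any distortion apply to the point x, -y, -z); pixel columns grow to the right and rows downward; lengths in m; the calibration is good to about 2 mm. A picture is of the moment at which its call begins.
- order.sign_off(): hands the job in; it is judged then, once.
The state is a dict: "clock": time; "qpos": joint angles; "qd": joint speeds; "effort": joint torques, N m; "position": TCP position; "ee_rot": TCP orientation; "contact_force": force on the tool from outside, world axes, zero at the start; "moment": the same for the moment, N m; "width": finger opening in m; "gripper_force": force on a finger pad.
Only numpy, scipy, OpenCV 4.12 (cv2) and the standard library are available. Lean on these libraries where they do the work, as an engineer would, in place of code of your own. Each camera call takes 0.05 s, during which the arm holds its last target. There are 200 camera calls.

TASK

Load the bench grater and run it: tip all four chocolate chunks off the white tray into its hopper and set the tray gently down, level, on the bench. Then take the red-headed key out of its bamboo stand, work it fully home into the key switch past the sticky pins, and only then turn it a quarter turn clockwise (seen from above) to the stop. The grater runs only while the key is held against its return spring, so finish still gripping the key, fully in and turned; leave the lunchbox, the ramekin and the jar where they are.

Things in the scene. Friction and masses are not known exactly. Their poses are not given: they have to be found in the camera images.
- grater: Fixed stainless bench grater, 210 mm deep (its x) by 370 mm long (its y) by 175 mm high. Origin on the bench under its middle; its x points away from the robot, y to the robot's left when unturned, z up. The hopper is at its -y end; the grey switch deck (top 115 mm up) is at its +y end with the key switch in it.
- hopper_mouth (a point): Centre of the hopper's open top, 172 mm above the bench, axes as the grater's. The mouth is 192 mm along x by 176 mm along y and narrows as a funnel to a 92 mm square throat whose floor is 102 mm lower. The sheet-metal rim, 6 mm thick, is the highest part of the grater.
- keyway (a point): Centre of the brass plug's round face (31 mm across, 129 mm above the bench), on the turning axis; x runs along the long side of the keyway, y across it, z up. The keyway is 15.5 by 6.5 mm and 32 mm deep, with a 3 mm sloped lead-in all round; it and this frame turn with the plug. At rest x lies along the grater's x.
- keyway_bottom (a point): Bottom of the keyway, on the turning axis, 32 mm below the face. Four sprung sticky pins, 9 to 24 mm down, reach 1.75 mm into the keyway from both flat sides: the key needs about 10 N of push to pass them, a little less if it is rocked a few degrees about its axis on the way down.
- plug (a joint): Turn of the key switch's plug in rad: 0 at rest, growing clockwise seen from above to a hard stop at 1.6. A return spring brings it back to 0 when let go (0.04 N m at rest, 0.13 N m at the stop). The key has up to 0.12 rad of play in the keyway, so turn the key itself about 1.7 rad.
- key: The key: steel blade 14 mm wide (its x), 5 mm thick (its y), 30 mm long, its last 5 mm tapered, pointing to -z; red plastic head above, 28 mm (x) by 10 mm (y) by 36 mm (z). Origin in the middle of the head's underside; z up. It weighs about 45 g and is reversible: either way round fits. It starts upright in the stand, blade down, head resting on the stand's top. Fully home in the switch, its head's underside rests on the plug's face.
- key_tip (a point): Tip of the key's blade, 30 mm below its origin.
- key_stand: Fixed bamboo block, 75 mm (x) by 60 mm (y) by 45 mm high, origin at the centre of its underside; a 16 by 7 mm slot, long side along x, in the middle of its top holds the key.
- tray: White melamine tray, 150 mm (its x) by 130 mm (y), origin on the bench under its middle. The floor's top is 11 mm up. It has rims 28 mm high on both sides and at its -x end; the +x end is open for pouring. A bamboo handle, 22 mm wide (y) and 16 mm high, centred 20 mm up, runs out from the rim at x = -75 mm to x = -174 mm. Weighs about 0.22 kg; smooth: chunks start to slide at 15 to 20 degrees of tip.
- tray_grip (a point): Middle of the handle's gripping length, at x = -112 mm, 20 mm above the tray's underside; axes as the tray's.
- tray_lip (a point): Middle of the tray's open pouring edge, at x = +75 mm, 6 mm above the tray's underside.
- chunk0: Dark chocolate chunk, 30 by 24 by 16 mm, 15 g, origin at its centre; starts flat on the tray.
- chunk1: Another chunk like chunk0.
- chunk2: Another chunk like chunk0.
- chunk3: Another chunk like chunk0.
- lunchbox: Pink lunchbox with clip-on lid, 126 by 184 by 66 mm high, origin at the centre of its underside. To be left alone.
- ramekin: White ceramic ramekin, 84 mm across, 45 mm high, origin at the centre of its underside. To be left alone.
- jar: Amber glass jar with cork lid, 62 mm across, 85 mm high, origin at the centre of its underside. To be left alone.
There are look-alikes about, which are no part of the job. Leave any green or orange look-alike of the chunk2 alone.

How it is judged:
On the way, in this order (a step that is already met when the one before it is completed fails the run):
1. all four chunks lie in the hopper (horizontal distance between each of chunk0, chunk1, chunk2, chunk3 and hopper_mouth below 0.09 m and z of each of chunk0, chunk1, chunk2, chunk3 in the frame of hopper_mouth below -0.005 m), for 0.2 s.
2. the tray stands level on the bench, let go (height (world z) of tray below 0.012 m and angle between tray's own z axis and vertical below 0.105 rad and linear speed of tray below 0.03 m/s and contact force between the fingers and tray below 0.2 N), for 0.2 s.
3. the key is fully home in the switch, not yet turned (distance between key_tip and keyway_bottom below 0.006 m and contact force between the fingers and key above 2 N and value of joint plug below 0.35 rad), for 0.2 s.
At the end, for the whole second after the job is handed in: All chunks in the hopper, under its rim; tray level on the bench, let go; key gripped (over 2 N), tip within 6 mm of the keyway's bottom, plug at 1.40 rad or more; lunchbox, ramekin and jar within 30 mm of where they were (all of step 1 and all of step 2 and distance between key_tip and keyway_bottom below 0.006 m and contact force between the fingers and key above 2 N and value of joint plug above 1.4 rad and distance of each of lunchbox, ramekin, jar from where it was at the start of the episode below 0.03 m); the arm keeps its last pose, push and grip.
It fails at once if the lunchbox, the ramekin or the jar is shifted by more than 30 mm or tipped (distance of any of lunchbox, ramekin, jar from where it was at the start of the episode above 0.03 m or angle between any of lunchbox, ramekin, jar's own z axis and vertical above 0.3 rad).
It fails at once if the plug is turned by more than 0.4 rad before the key is fully home (value of joint plug above 0.4 rad and distance between key_tip and keyway_bottom above 0.009 m).
It fails at once if the tray is dropped from more than about 40 mm (contact force between the fingers and tray below 0.1 N and linear speed of tray above 0.9 m/s).
It also fails if it takes over 72 s, if anything falls off the work surface, if the arm or the gripper's body presses on something with over 40 N, if the wrist force passes 120 N, or if a joint passes its speed limit or range.

## Working session

There is one attempt and no reset: what is moved stays moved. The work goes in short steps, Python scripts to look and compute and a tool call to move; the robot and the scene stay as the last step left them, time stands still between calls to the robot, and variables do not carry over. Pictures are saved under pics/ and viewed, at most 10 in all, crops included, and the job is handed in when it is done.

Besides the shell and the picture viewer there is one more tool, called after "Emit:" as name(argument=value, ...) on one line, values as JSON. send_rows: Moves the arm, as the interface text tells. Its arguments: {"type":"object","properties":{"xyz":{"type":"array"},"delta_rot":{"type":"array"},"gripper":{"type":"number"},"force":{"type":"number"}},"required":["xyz","delta_rot"]}

```bash
mkdir -p pics
cat > h.py <<'E'
import numpy as np,cv2
from rig import readout,viewer,order,manip
def grab(n):
    d=viewer.get_image(n); np.savez(f'{n}.npz',**{k:d[k] for k in('color','depth','K','camera_from_world')}); return d
def world(d):
    z=d['depth'];K=d['K'];v,u=np.mgrid[:z.shape[0],:z.shape[1]]
    x=(u-K[0,2])/K[0,0]*z;y=(v-K[1,2])/K[1,1]*z
    T=np.linalg.inv(d['camera_from_world'])
    P=np.stack([x,-y,-z,np.ones_like(z)],-1)@T.T
    P[z==0]=np.nan
    return P[...,:3]
E
python3 - <<'E'
from h import *
ims=[]
for n in('top','scene'):
    d=grab(n);cv2.imwrite(f'pics/{n}0.png',d['color'][...,::-1]);print(n,d['K'],np.linalg.inv(d['camera_from_world'])[:3,3])
print(readout.get_state(), manip.hold_point_z)
E
```

```text
top [[425.27300524   0.         280.43304952]
 [  0.         425.27300524 208.47863605]
 [  0.           0.           1.        ]] [ 0.55403539 -0.03516717  1.06932538]
scene [[468.27607192   0.         271.97047624]
 [  0.         468.27607192 208.49318734]
 [  0.           0.           1.        ]] [1.10258343 0.71256015 0.84182393]
{'clock': 0.1, 'qpos': array([ 1.15799640e+00,  2.76526571e-01,  1.50601095e+00, -1.09325536e-05,
        1.36068671e+00, -1.21000845e-01]), 'qd': array([-0.00055129, -0.00108906, -0.0036122 ,  0.00103259,  0.00063312,
       -0.00098663]), 'effort': array([ 2.59008884e-03, -4.17692578e+01, -2.46405298e+01, -2.84830712e-04,
        5.87739007e-03, -9.65178913e-06]), 'position': array([0.16523354, 0.55025828, 0.2305274 ]), 'ee_rot': array([-2.10002534e-04,  1.45381291e-01,  9.89375366e-01, -7.88313761e-04]), 'contact_force': array([0.54249789, 0.22342529, 0.63379671]), 'moment': array([ 0.08495822,  0.0231213 , -0.03649715]), 'gripper_force': 0.0, 'width': 0.0852077827881218} 0.0187
```

View pics/top0.png

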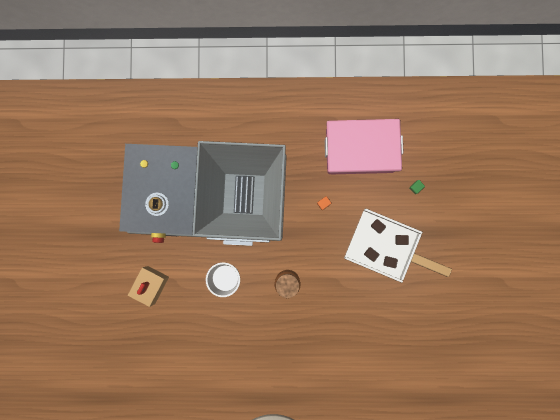

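View pics/scene0.png

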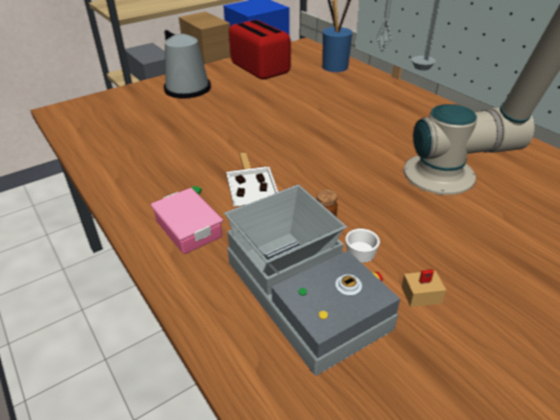

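Top view: grater with hopper mouth about (240,190), switch (156,204), key in stand (143,287), tray centre (384,245) with its handle out to (450,272), open end toward the upper left, jar (287,284), ramekin (223,280), lunchbox (364,146), and decoys at (324,203) and (417,187).

Run:
```python
from h import *
d=dict(np.load('top.npz'));P=world(d);c=d['color'].astype(int);hsv=cv2.cvtColor(d['color'],cv2.COLOR_RGB2HSV)
def box(u0,v0,u1,v1):
    m=np.zeros(c.shape[:2],bool);m[v0:v1,u0:u1]=1;return m
def fit(m,name):
    q=P[m];q=q[~np.isnan(q[:,0])];r=cv2.minAreaRect((q[:,:2]*1000).astype(np.float32));print(name,m.sum(),'c',np.round(r[0]),'sz',np.round(r[1]),'ang',round(r[2],1),'z med/max',np.round(np.median(q[:,2])*1000,1),np.round(q[:,2].max()*1000,1))
    return q
Z=P[...,2]
for p in[(240,195),(156,204),(170,190),(520,300),(364,146),(223,280),(287,284)]:print(p,np.round(P[p[1],p[0]]*1000))
fit(box(335,200,430,290)&(hsv[...,1]<50)&(hsv[...,2]>150),'tray')
fit(box(411,240,470,285)&(Z>.015)&(hsv[...,1]>60),'handle')
fit(box(110,130,300,255)&(Z>.10),'grater')
fit(box(185,130,300,255)&(Z>.165),'hopper rim')
fit(box(110,130,300,255)&(Z>.10)&(Z<.12),'deck')
fit(box(142,190,171,219)&(Z>.122),'plug')
fit(box(120,255,175,315)&(Z>.035)&(Z<.055),'stand')
fit(box(120,255,175,315)&(Z>.06),'key')
fit(box(320,110,410,180)&(Z>.05),'lunch')
fit(box(200,255,248,300)&(Z>.03),'ramekin')
fit(box(270,265,305,302)&(Z>.07),'jar')
m=(box(350,210,425,280)&(hsv[...,2]<100)).astype(np.uint8)
n,l,s,ce=cv2.connectedComponentsWithStats(m)
for i in range(1,n):
    if s[i,4]>30: fit(l==i,'chunk')
s=dict(np.load('scene.npz'));Q=world(s);h2=cv2.cvtColor(s['color'],cv2.COLOR_RGB2HSV)
m=((h2[...,0]<8)|(h2[...,0]>172))&(h2[...,1]>180)&(Q[...,2]>.05)&(Q[...,2]<.1);mm=np.zeros_like(m);mm[260:300,410:445]=1
q=Q[m&mm];print('key scene',m[mm].sum(),q.min(0),q.max(0),np.median(q,0))
big=np.hstack([cv2.resize(d['color'][150:310,110:230],(450,600),interpolation=cv2.INTER_CUBIC),cv2.resize(s['color'][255:310,320:450],(350,148),interpolation=cv2.INTER_CUBIC) if 0 else np.zeros((600,0,3),np.uint8)])
b2=cv2.resize(s['color'][260:310,330:450],(800,333),interpolation=cv2.INTER_CUBIC)
cv2.imwrite('pics/crop1.png',big[...,::-1])
```

```text
(240, 195) [639.  74.  78.]
(156, 204) [617. 261. 109.]
(170, 190) [648. 228. 116.]
(520, 300) [ 383. -609.    3.]
(364, 146) [ 755. -219.   69.]
(223, 280) [434. 124.   7.]
(287, 284) [433. -35.  81.]
tray 2881 c [ 520. -271.] sz [150. 134.] ang 67.1 z med/max 11.5 33.1
handle 378 c [ 472. -385.] sz [98. 22.] ang 67.1 z med/max 27.8 33.6
grater 12414 c [637. 156.] sz [369. 222.] ang 87.5 z med/max 116.7 179.5
hopper rim 1665 c [642.  66.] sz [188. 204.] ang 87.0 z med/max 172.7 179.5
deck 7179 c [637. 170.] sz [341. 222.] ang 86.9 z med/max 114.5 120.0
plug 258 c [616. 259.] sz [40. 44.] ang 13.0 z med/max 127.9 133.1
stand 745 c [423. 304.] sz [61. 77.] ang 63.4 z med/max 44.6 54.5
key 78 c [423. 304.] sz [10. 28.] ang 61.9 z med/max 78.3 83.0
lunch 3946 c [ 758. -220.] sz [127. 185.] ang 0.9 z med/max 65.7 72.2
ramekin 295 c [440. 119.] sz [80. 81.] ang 89.5 z med/max 43.6 50.4
jar 454 c [430. -35.] sz [53. 51.] ang 0.1 z med/max 84.8 90.8
chunk 118 c [ 566. -258.] sz [29. 22.] ang 47.7 z med/max 26.4 34.1
chunk 113 c [ 533. -315.] sz [22. 28.] ang 0.0 z med/max 26.4 30.8
chunk 117 c [ 498. -241.] sz [29. 23.] ang 51.8 z med/max 26.6 32.1
chunk 114 c [ 479. -287.] sz [29. 21.] ang 75.8 z med/max 26.5 32.5
key scene 128 [0.41159396 0.29706563 0.05099782] [0.43713946 0.31381067 0.08299365] [0.42698163 0.30616129 0.06984588]
```

View pics/crop1.png

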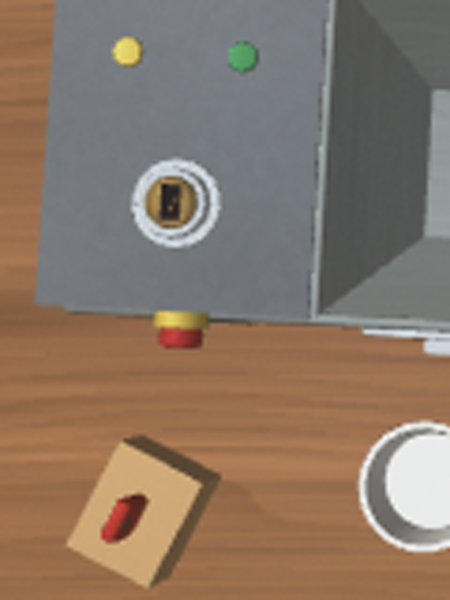

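The crop shows the keyway at (171,202), its long side near grater x, and the key head at (124,517), leaning up-right. Fits match the given sizes: tray at (0.520,-0.271) with yaw 67.1°, hopper at (0.640,0.066) with yaw -3°, key at (0.423,0.304) with its x axis at -28°. Next I move to the tray handle.

Emit:
send_rows(xyz=[[0.0213,-0.0334,0],[0.0213,-0.0334,0],[0.0213,-0.0334,0],[0.0213,-0.0334,0],[0.0213,-0.0334,0],[0.0213,-0.0334,0],[0.0213,-0.0334,0],[0.0213,-0.0334,0],[0.0213,-0.0334,0],[0.0213,-0.0334,0],[0.0213,-0.0334,0],[0.0213,-0.0334,0]], delta_rot=[[0,0,-4],[0,0,-4],[0,0,-4],[0,0,-4],[0,0,-4],[0,0,-4],[0,0,-4],[0,0,-4],[0,0,-4],[0,0,-4],[0,0,-4],[0,0,-4]], gripper=0.06, force=100)

```text
clock: 1.3
position: [0.4214, 0.1484, 0.2311]
ee_rot: [-0.0, 0.537, 0.844, -0.0]
contact_force: [0.2, 0.4, 0.1]
width: 0.0602
gripper_force: 0.0
```

Emit:
send_rows(xyz=[[0.0047,-0.0437,0],[0.0047,-0.0437,0],[0.0047,-0.0437,0],[0.0047,-0.0437,0],[0.0047,-0.0437,-0.01],[0.0047,-0.0437,-0.01],[0.0047,-0.0437,-0.01],[0.0047,-0.0437,-0.015],[0.0047,-0.0437,-0.015],[0.0047,-0.0437,-0.02],[0.0047,-0.0437,-0.02],[0.0047,-0.0437,-0.01]], delta_rot=[[0,0,-4],[0,0,-4],[0,0,-4],[0,0,-4],[0,0,-4],[0,0,-4],[0,0,-4],[0,0,-4],[0,0,-4],[0,0,-4],[0,0,-4],[0,0,-4]])

```text
clock: 2.5
position: [0.4763, -0.3753, 0.1189]
ee_rot: [-0.002, 0.833, 0.553, -0.0]
contact_force: [-0.1, -0.1, 0.2]
width: 0.0602
gripper_force: 0.0
```

```bash
cat >> h.py <<'E'
from scipy.spatial.transform import Rotation as R
def st():
    s=readout.get_state();q=s['ee_rot'];r=R.from_quat([q[1],q[2],q[3],q[0]]).as_matrix()
    print('t',s['clock'],'p',np.round(s['position']*1000,1),'q',np.round(s['qpos'],2),'yaw_y',np.round(np.degrees(np.arctan2(r[1,1],r[0,1])),2),'tz',np.round(r[:,2],3),'F',np.round(s['contact_force'],1),'M',np.round(s['moment'],2),'w',round(s['width']*1000,1),'g',round(s['gripper_force'],1))
    return s,r
E
python3 -c "
from h import *
st()
d=dict(np.load('top.npz'))
def ray(d,u,v,z):
    T=np.linalg.inv(d['camera_from_world']);K=d['K'];r=T[:3,:3]@np.array([(u-K[0,2])/K[0,0],-(v-K[1,2])/K[1,1],-1]);o=T[:3,3];return o+r*(z-o[2])/r[2]
print(ray(d,155.1,203.4,.129))
s=dict(np.load('scene.npz'));P=world(s)
print(ray(s,348.5,282.5,.129))
"
```

```text
t 2.5 p [ 476.3 -375.3  118.9] q [-0.78  0.4   1.6   0.    1.14 -0.38] yaw_y -22.91 tz [-0.003  0.003 -1.   ] F [-0.1 -0.1  0.2] M [ 0.03 -0.04 -0.03] w 60.2 g 0.0
[0.61697406 0.25734883 0.129     ]
[0.62013789 0.26121245 0.129     ]
```

Emit:
send_rows(xyz=[[0,0.001,-0.03],[0,0,-0.03],[0,0,-0.025],[0,0,-0.015],[0,0,-0.01],[0,0,-0.004],[0,0,0]], delta_rot=[[0,0,0],[0,0,0],[0,0,0],[0,0,0],[0,0,0],[0,0,0],[0,0,0]])

```text
clock: 3.2
position: [0.4774, -0.3734, 0.0071]
ee_rot: [-0.0, 0.833, 0.554, -0.0]
contact_force: [0.4, -0.1, -0.4]
width: 0.0602
gripper_force: 0.0
```

Emit:
send_rows(xyz=[[0,0,0],[0,0,0],[0,0,0],[0,0,0],[0,0,0],[0,0,0]], delta_rot=[[0,0,0],[0,0,0],[0,0,0],[0,0,0],[0,0,0],[0,0,0]], gripper=0, force=100)

```text
clock: 3.8
position: [0.4778, -0.3739, 0.0083]
ee_rot: [0.001, 0.832, 0.554, 0.0]
contact_force: [-1.2, 0.1, 6.1]
width: 0.0203
gripper_force: 98.0
```

Emit:
send_rows(xyz=[[0,0,0.01],[0,0,0.02],[0,0,0.03],[0,0,0.04],[0,0,0.04],[0,0,0.04],[0,0,0.03],[0,0,0.02],[0,0,0.01],[0,0,0]], delta_rot=[[0,0,0],[0,0,0],[0,0,0],[0,0,0],[0,0,0],[0,0,0],[0,0,0],[0,0,0],[0,0,0],[0,0,0]])

```text
clock: 4.8
position: [0.4776, -0.3738, 0.2483]
ee_rot: [0.001, 0.833, 0.554, 0.0]
contact_force: [-0.7, -0.3, -3.2]
width: 0.02
gripper_force: 98.2
```

Run:
```python
from h import *
st()
d=grab('top');P=world(d);hsv=cv2.cvtColor(d['color'],cv2.COLOR_RGB2HSV);s=grab('scene')
cv2.imwrite('pics/lift.png',np.hstack([d['color'][140:340,320:560],s['color'][60:260,160:400]])[...,::-1])
# plane fit of tray floor
m=(hsv[...,1]<50)&(hsv[...,2]>150)&(P[...,2]>.23)&(P[...,2]<.262)&(P[...,0]>.35)&(P[...,0]<.7)&(P[...,1]<-.1)
q=P[m];A=np.c_[q[:,:2],np.ones(len(q))]
for _ in range(3):
    co=np.linalg.lstsq(A,q[:,2],rcond=None)[0];k=abs(A@co-q[:,2])<.005;q=q[k];A=A[k]
print(len(q),co,'fwd tilt deg',np.degrees(co[:2]@[.389,.921]),q.mean(0))
```

```text
t 4.8 p [ 477.6 -373.8  248.3] q [-0.78  0.31  1.41 -0.    1.42 -0.38] yaw_y -22.72 tz [ 0.001 -0.002 -1.   ] F [-0.7 -0.3 -3.2] M [-0.24  0.11 -0.02] w 20.0 g 98.2
4014 [-0.00271523 -0.00987642  0.24843196] fwd tilt deg -0.5816899610687134 [ 0.52148636 -0.26653511  0.24964842]
```

View pics/lift.png

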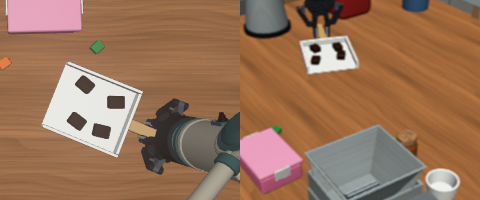

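Left half of the picture: tray level (0.6°) at about (92,110) with all four chunks on it. The hopper is free in the right half. Next I carry it to the hopper.

Emit:
send_rows(xyz=[[0.0045,0.0056,0],[0.009,0.0112,0],[0.015,0.0187,0],[0.018,0.0225,0],[0.018,0.0225,0],[0.018,0.0225,-0.003],[0.018,0.0225,-0.006],[0.018,0.0225,-0.009],[0.015,0.0187,-0.01],[0.009,0.0112,-0.006],[0.007,0.009,-0.004],[0,0,0]], delta_rot=[[0,0,0.6],[0,0,1.2],[0,0,2],[0,0,2.4],[0,0,2.4],[0,0,2.4],[0,0,2.4],[0,0,2.4],[0,0,2],[0,0,1.2],[0,0,1],[0,0,0]])

```text
clock: 6.1
position: [0.6273, -0.1851, 0.2082]
ee_rot: [-0.001, 0.723, 0.691, -0.0]
contact_force: [0.1, -0.1, -3.4]
width: 0.0198
gripper_force: 98.2
```

Run:
```python
from h import *
s,r=st()
d=grab('top');P=world(d);hsv=cv2.cvtColor(d['color'],cv2.COLOR_RGB2HSV)
m=(hsv[...,1]<50)&(hsv[...,2]>150)&(P[...,2]>.19)&(P[...,2]<.25)&(P[...,1]<.1)&(P[...,0]>.5)
q=P[m];print(cv2.minAreaRect((q[:,:2]*1000).astype(np.float32)),'ymax',np.percentile(q[:,1],99.5))
h=np.radians(87);f=np.array([np.cos(h),np.sin(h),0])
prev=np.array([-187,3.5])
for th in(5,10,15,20,25,30,35,40,45):
    t=np.radians(th);n=np.array([-187*np.cos(t)+3.5*np.sin(t),187*np.sin(t)+3.5*np.cos(t)]);dd=n-prev;prev=n
    print(th,'fwd',np.round(dd[0],1),'up',np.round(dd[1],1))
```

```text
t 6.1 p [ 627.3 -185.1  208.2] q [-0.39  0.41  1.36  0.    1.37 -0.35] yaw_y -2.6 tz [-0.001  0.001 -1.   ] F [ 0.1 -0.1 -3.4] M [-0.29  0.04  0.02] w 19.8 g 98.2
((632.187255859375, -73.63302612304688), (149.4581756591797, 133.34840393066406), 87.4949951171875) ymax 0.0004894673703610882
5 fwd 1.0 up 16.3
10 fwd 2.4 up 16.1
15 fwd 3.8 up 15.9
20 fwd 5.2 up 15.5
25 fwd 6.5 up 15.0
30 fwd 7.8 up 14.3
35 fwd 9.0 up 13.6
40 fwd 10.2 up 12.8
45 fwd 11.2 up 11.8
```

Emit:
send_rows(xyz=[[0,0.001,0.0163],[0,0.0024,0.0161],[0,0.0018,0.008],[0,0.002,0.0079],[0,0.0025,0.0078],[0,0.0027,0.0077],[0,0.0031,0.0076],[0,0.0034,0.0074],[0,0.0038,0.0072],[0,0.004,0.0071],[0,0.0044,0.0069],[0,0.0046,0.0067]], delta_rot=[[-5,0.23,0],[-5,0.23,0],[-2.5,0.11,0],[-2.5,0.11,0],[-2.5,0.11,0],[-2.5,0.11,0],[-2.5,0.11,0],[-2.5,0.11,0],[-2.5,0.11,0],[-2.5,0.11,0],[-2.5,0.11,0],[-2.5,0.11,0]])

```text
clock: 7.35
position: [0.6264, -0.1517, 0.3172]
ee_rot: [0.209, 0.691, 0.657, -0.217]
contact_force: [0.3, 0.0, -2.5]
width: 0.0199
gripper_force: 98.4
```

Emit:
send_rows(xyz=[[0,0.005,0.0065],[0,0.0052,0.0063],[0,0,0],[0,0,0],[0,0,0],[0,0,0],[0,0,0]], delta_rot=[[-2.5,0.11,0],[-2.5,0.11,0],[0,0,0],[0,0,0],[0,0,0],[0,0,0],[0,0,0]])

```text
clock: 8.05
position: [0.6267, -0.1413, 0.3289]
ee_rot: [0.237, 0.68, 0.648, -0.247]
contact_force: [-0.1, -0.3, -3.1]
width: 0.0199
gripper_force: 98.4
```

Run:
```python
from h import *
st()
d=grab('top');s=grab('scene')
cv2.imwrite('pics/pour.png',np.hstack([cv2.resize(d['color'][120:300,180:390],None,fx=2,fy=2)[:360],cv2.resize(s['color'][120:300,200:380],None,fx=2,fy=2)])[...,::-1])
```

```text
t 8.05 p [ 626.7 -141.3  328.9] q [ 0.04  0.38  1.33 -0.7   1.52  0.15] yaw_y -2.74 tz [-0.029 -0.642 -0.766] F [-0.1 -0.3 -3.1] M [ 0.43 -0.03 -0.07] w 19.9 g 98.4
```

View pics/pour.png

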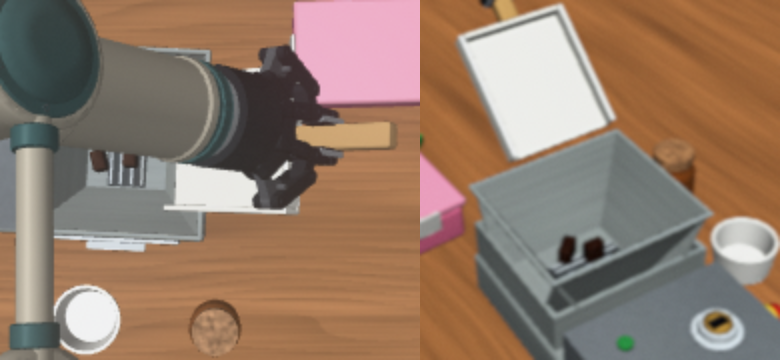

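The tray is empty. Two chunks show on the hopper floor at (568,248) and (594,250); the other two are probably hidden by the wall, so I'll check them on the way. Next I return the tray to its original spot.

Emit:
send_rows(xyz=[[0,-0.02,0],[0,-0.02,0],[0,-0.02,0],[0,-0.02,0],[0,-0.02,0],[-0.025,-0.022,-0.02],[-0.025,-0.022,-0.02],[-0.025,-0.022,-0.02],[-0.025,-0.022,-0.02],[-0.025,-0.022,-0.02],[-0.024,-0.023,-0.02],[0,0,-0.03]], delta_rot=[[8,-0.37,0],[8,-0.37,0],[8,-0.37,0],[8,-0.37,0],[8,-0.37,0],[0,0,-3.4],[0,0,-3.4],[0,0,-3.4],[0,0,-3.4],[0,0,-3.4],[0,0,-3.4],[0,0,0]])

```text
clock: 9.35
position: [0.4751, -0.3782, 0.1797]
ee_rot: [0.003, 0.836, 0.549, -0.002]
contact_force: [1.1, -0.3, -3.3]
width: 0.0195
gripper_force: 98.4
```

Emit:
send_rows(xyz=[[0,0,-0.04],[0,0,-0.04],[0,0,-0.03],[0,0,-0.015],[0,0,0],[0,0,0]], delta_rot=[[0,0,0],[0,0,0],[0,0,0],[0,0,0],[0,0,0],[0,0,0]])

```text
clock: 9.95
position: [0.4781, -0.3743, 0.0542]
ee_rot: [0.001, 0.834, 0.551, 0.0]
contact_force: [0.8, -0.3, -2.3]
width: 0.0196
gripper_force: 98.2
```

Run:
```python
from h import *
s,r=st(); print(r)
d=grab('top');P=world(d);hsv=cv2.cvtColor(d['color'],cv2.COLOR_RGB2HSV);Z=P[...,2]
m=(hsv[...,1]<50)&(hsv[...,2]>150)&(Z>.02)&(Z<.12)&(P[...,0]>.35)&(P[...,0]<.7)&(P[...,1]<-.12)&(P[...,1]>-.36)
q=P[m];A=np.c_[q[:,:2],np.ones(len(q))]
for _ in range(4):
    co=np.linalg.lstsq(A,q[:,2],rcond=None)[0];k=abs(A@co-q[:,2])<.005;q=q[k];A=A[k]
print(len(q),np.degrees(co[:2]),q.mean(0),q.min(0),q.max(0))
m=((hsv[...,2]<75)&(Z>.05)&(Z<.13)&(hsv[...,1]>70)&(hsv[...,0]<25)).astype(np.uint8);m[:, :190]=0;m[:,290:]=0
n,l,ss,ce=cv2.connectedComponentsWithStats(m)
for i in range(1,n):
    if ss[i,4]>20: print('chunk?',ss[i,4],np.nanmean(P[l==i],0))
cv2.imwrite('pics/hop.png',cv2.resize(np.vstack([d['color'][135:245,190:290]]),None,fx=5,fy=5)[...,::-1])
```

```text
t 9.95 p [ 478.1 -374.3   54.2] q [-0.78  0.47  1.68 -0.    0.99 -0.37] yaw_y -23.12 tz [ 0.001 -0.001 -1.   ] F [ 0.8 -0.3 -2.3] M [-0.21  0.13  0.02] w 19.6 g 98.2
[[ 3.92686091e-01  9.19672010e-01  1.01394277e-03]
 [ 9.19672093e-01 -3.92684528e-01 -1.45032879e-03]
 [-9.35667159e-04  1.50201881e-03 -9.99998434e-01]]
2909 [-0.28986656 -0.72567579] [ 0.523866   -0.26685488  0.05605646] [ 0.44079972 -0.35840179  0.05110588] [ 0.60637656 -0.17771348  0.0619653 ]
chunk? 38 [0.65392344 0.09994214 0.09960723]
chunk? 69 [0.6534417  0.03960445 0.09356723]
chunk? 52 [0.63068927 0.06089619 0.09979614]
chunk? 42 [0.62606613 0.09637494 0.09955744]
```

View pics/hop.png

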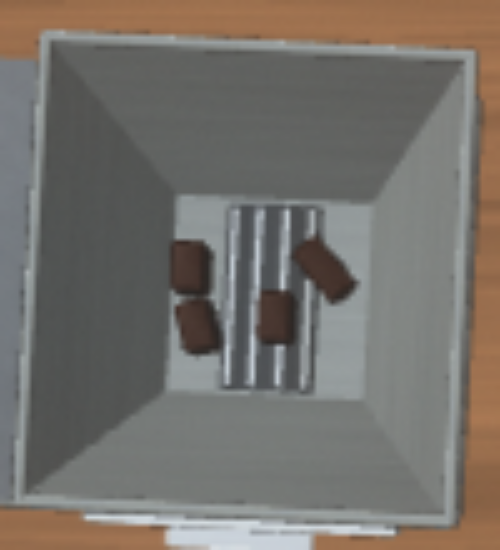

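All four chunks lie in the hopper, at (190,267), (198,325), (277,317) and (325,268). Now I set the tray down.

Emit:
send_rows(xyz=[[0,0,-0.02],[0,0,-0.013],[0,0,-0.005],[0,0,-0.004],[0,0,-0.003],[0,0,-0.001],[0,0,0]], delta_rot=[[0,0,0],[0,0,0],[0,0,0],[0,0,0],[0,0,0],[0,0,0],[0,0,0]])

```text
clock: 10.7
position: [0.4782, -0.374, 0.0086]
ee_rot: [0.001, 0.835, 0.551, 0.0]
contact_force: [0.7, 0.3, 0.9]
width: 0.0202
gripper_force: 98.8
```

```bash
python3 -c "
from h import *
st()"
```

```text
t 10.7 p [ 478.2 -374.     8.6] q [-0.78  0.52  1.73  0.    0.89 -0.37] yaw_y -23.15 tz [ 0.002 -0.001 -1.   ] F [0.7 0.3 0.9] M [ 0.06  0.23 -0.04] w 20.2 g 98.8
```

Emit:
send_rows(xyz=[[0,0,0],[0,0,0],[0,0,0],[0,0,0],[0,0,0.02],[0,0,0.03],[0,0,0.04],[0,0,0.05],[0,0,0.05],[0,0,0]], delta_rot=[[0,0,0],[0,0,0],[0,0,0],[0,0,0],[0,0,0],[0,0,0],[0,0,0],[0,0,0],[0,0,0],[0,0,0]], gripper=0.05, force=60)

```text
clock: 11.7
position: [0.4813, -0.3769, 0.2061]
ee_rot: [0.008, 0.835, 0.551, 0.002]
contact_force: [0.9, -0.1, 0.2]
width: 0.05
gripper_force: 0.0
```

Emit:
send_rows(xyz=[[-0.0034,0.0424,0],[-0.0034,0.0424,0],[-0.0034,0.0424,0],[-0.0034,0.0424,0],[-0.0034,0.0424,0],[-0.0034,0.0424,0],[-0.0034,0.0424,0],[-0.0034,0.0424,0]], delta_rot=[[0,0,5.3],[0,0,5.3],[0,0,5.3],[0,0,5.3],[0,0,5.3],[0,0,5.3],[0,0,5.3],[0,0,5.3]])

```text
clock: 12.5
position: [0.4501, -0.0328, 0.1975]
ee_rot: [0.0, 0.578, 0.816, 0.001]
contact_force: [0.5, 0.1, -0.5]
width: 0.0501
gripper_force: 0.0
```

Emit:
send_rows(xyz=[[-0.0034,0.0424,0],[-0.0034,0.0424,0],[-0.0034,0.0424,0],[-0.0034,0.0424,0],[-0.0034,0.0424,0],[-0.0034,0.0424,0],[-0.0034,0.0424,-0.01],[-0.0034,0.0424,-0.03],[0,0,-0.03],[0,0,0]], delta_rot=[[0,0,5.3],[0,0,5.3],[0,0,5.3],[0,0,5.3],[0,0,5.3],[0,0,5.3],[0,0,5.3],[0,0,5.3],[0,0,0],[0,0,0]])

```text
clock: 13.5
position: [0.4201, 0.3025, 0.125]
ee_rot: [-0.003, 0.244, 0.97, -0.003]
contact_force: [-0.3, -0.7, -0.5]
width: 0.05
gripper_force: 0.0
```

Run:
```python
from h import *
st()
d=grab('top');P=world(d);hsv=cv2.cvtColor(d['color'],cv2.COLOR_RGB2HSV);Z=P[...,2]
m=(hsv[...,1]<50)&(hsv[...,2]>150)&(Z<.06)&(P[...,0]>.35)&(P[...,0]<.7)&(P[...,1]<-.12)&(P[...,1]>-.36)
q=P[m];print('tray z',np.median(q[:,2]),q.mean(0),q[:,2].max())
```

```text
t 13.5 p [420.1 302.5 125. ] q [ 0.49  0.28  1.78  0.    1.09 -0.59] yaw_y 61.79 tz [-0.008 -0.004 -1.   ] F [-0.3 -0.7 -0.5] M [0.01 0.03 0.03] w 50.0 g 0.0
tray z 0.011398646095311271 [ 0.52059136 -0.27256826  0.01314217] 0.03301052843244445
```

Emit:
send_rows(xyz=[[0,0,-0.02],[0,0,-0.01],[0,0,0],[0,0,0]], delta_rot=[[0,0,0],[0,0,0],[0,0,0],[0,0,0]])

```text
clock: 13.95
position: [0.4244, 0.3028, 0.0999]
ee_rot: [0.001, 0.245, 0.969, 0.001]
contact_force: [0.5, -0.5, 0.9]
width: 0.0498
gripper_force: 0.0
```

```bash
python3 -c "
from h import *
st()"
```

```text
t 13.95 p [424.4 302.8  99.9] q [ 0.49  0.31  1.82  0.    1.01 -0.59] yaw_y 61.59 tz [ 0.002  0.002 -1.   ] F [ 0.5 -0.5  0.9] M [0.01 0.02 0.08] w 49.8 g 0.0
```

Emit:
send_rows(xyz=[[-0.001,0.001,-0.02],[0,0,-0.015],[0,0,-0.01],[0,0,-0.005],[0,0,0]], delta_rot=[[0,0,0],[0,0,0],[0,0,0],[0,0,0],[0,0,0]])

```text
clock: 14.45
position: [0.4228, 0.304, 0.049]
ee_rot: [0.0, 0.245, 0.97, 0.0]
contact_force: [1.4, 0.0, 0.4]
width: 0.05
gripper_force: 0.0
```

Emit:
send_rows(xyz=[[0,0,0],[0,0,0],[0,0,0],[0,0,0],[0,0,0],[0,0,0],[0,0,0]], delta_rot=[[0,0,0],[0,0,0],[0,0,0],[0,0,0],[0,0,0],[0,0,0],[0,0,0]], gripper=0, force=80)

```text
clock: 15.15
position: [0.4232, 0.3044, 0.0497]
ee_rot: [0.001, 0.245, 0.97, 0.001]
contact_force: [0.1, -0.3, 5.8]
width: 0.009
gripper_force: 78.3
```

```bash
python3 -c "
from h import *
st()"
```

```text
t 15.15 p [423.2 304.4  49.7] q [ 0.49  0.37  1.88  0.    0.89 -0.59] yaw_y 61.65 tz [ 0.002  0.002 -1.   ] F [ 0.1 -0.3  5.8] M [-0.07  0.07 -0.07] w 9.0 g 78.3
```

Emit:
send_rows(xyz=[[0,0,0.02],[0,0,0.04],[0,0,0.045],[0,0,0.04],[0.03,-0.007,0],[0.035,-0.009,0],[0.035,-0.009,0],[0.035,-0.009,0],[0.03,-0.007,0],[0.02,-0.004,0],[0.009,-0.002,0],[0,0,0]], delta_rot=[[0,0,0],[0,0,0],[0,0,0],[0,0,0],[0,0,4],[0,0,4.4],[0,0,4],[0,0,4],[0,0,4],[0,0,3],[0,0,2],[0,0,0]])

```text
clock: 16.35
position: [0.6177, 0.2563, 0.1927]
ee_rot: [-0.001, 0.026, 1.0, 0.0]
contact_force: [-0.4, 0.3, -0.5]
width: 0.0089
gripper_force: 79.3
```

Run:
```python
from h import *
st()
d=grab('top');s=grab('scene')
cv2.imwrite('pics/key.png',np.hstack([cv2.resize(d['color'][165:240,115:195],None,fx=5,fy=5,interpolation=2),cv2.resize(s['color'][225:300,310:390],None,fx=5,fy=5,interpolation=2)])[...,::-1])
```

```text
t 16.35 p [617.7 256.3 192.7] q [ 0.29  0.44  1.35  0.    1.35 -1.23] yaw_y 86.97 tz [-0.001  0.001 -1.   ] F [-0.4  0.3 -0.5] M [ 0.04 -0.02  0.07] w 8.9 g 79.3
```

View pics/key.png

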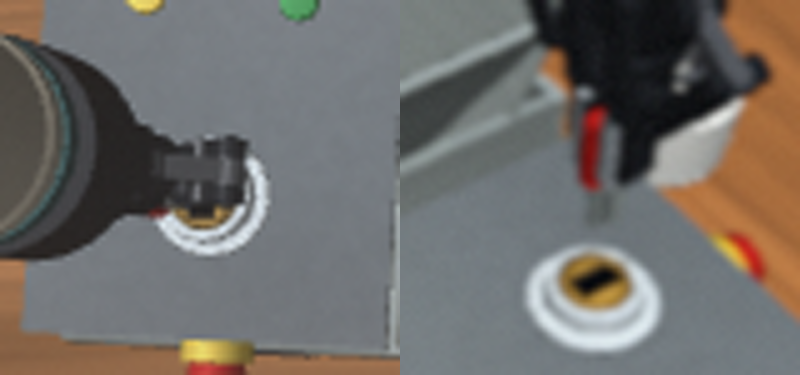

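Right half: blade tip at about (597,220), directly above the keyway at (597,278), key and slot parallel. I refine both positions from the stored images.

```bash
cat >> h.py <<'E'
def ray(d,u,v,z):
    T=np.linalg.inv(d['camera_from_world']);K=d['K'];r=T[:3,:3]@np.array([(u-K[0,2])/K[0,0],-(v-K[1,2])/K[1,1],-1]);o=T[:3,3];return o+r*(z-o[2])/r[2]
E
python3 - <<'E'
from h import *
def disc(c,n,box,d):
    u0,v0,u1,v1=box;S=8
    big=cv2.resize(c[v0:v1,u0:u1],None,fx=S,fy=S,interpolation=cv2.INTER_CUBIC);h=cv2.cvtColor(big,cv2.COLOR_RGB2HSV)
    m=((h[...,1]>90)&(h[...,0]<30)).astype(np.uint8)
    cs,_=cv2.findContours(m,cv2.RETR_EXTERNAL,cv2.CHAIN_APPROX_NONE);k=max(cs,key=cv2.contourArea)
    f=lambda p:((p+.5)/S-.5)
    P=np.array([ray(d,u0+f(p[0]),v0+f(p[1]),.129) for p in k[:,0]])
    (cx,cy),r=cv2.minEnclosingCircle((P[:,:2]*1000).astype(np.float32));A=np.c_[2*P[:,:2],np.ones(len(P))];s=np.linalg.lstsq(A,(P[:,:2]**2).sum(1),rcond=None)[0]
    print(n,'disc',cx,cy,r,'fit',s[:2])
    g=cv2.cvtColor(big,cv2.COLOR_RGB2GRAY);fm=np.zeros_like(m);cv2.drawContours(fm,[k],-1,1,-1)
    q=np.argwhere((g<45)&(fm>0));W=np.array([ray(d,u0+f(p[1]),v0+f(p[0]),.129) for p in q]);print('  hole',len(q),cv2.minAreaRect((W[:,:2]*1000).astype(np.float32)),W.mean(0)[:2])
t0=cv2.imread('pics/top0.png')[...,::-1];s0=cv2.imread('pics/scene0.png')[...,::-1]
t=dict(np.load('top.npz'));s=dict(np.load('scene.npz'))
disc(t0,'top',(143,191,170,218),t);disc(s0,'scene',(332,268,366,298),s)
disc(s['color'],'scene now',(332,268,366,298),s)
# red head of key in first images at head top centre; key in hand in scene
for z in(.158,):print('tip',ray(s,349.3-.4,269-.4,z))
h=cv2.cvtColor(s['color'],cv2.COLOR_RGB2HSV)
print('blade rows gray'); g=cv2.cvtColor(s['color'],cv2.COLOR_RGB2GRAY)
print(g[260:274,340:360])
E
```

```text
top disc 616.878173828125 257.2900390625 15.031370162963867 fit [0.61686828 0.25743528]
  hole 1540 ((617.519287109375, 257.71746826171875), (18.9758358001709, 8.94443416595459), 0.7301509380340576) [0.61763149 0.25841755]
scene disc 617.302734375 258.0066833496094 14.170454025268555 fit [0.61734581 0.25810512]
  hole 1414 ((616.0617065429688, 257.4937744140625), (7.411668300628662, 17.589942932128906), 85.8193359375) [0.61622103 0.25754724]
scene now disc 617.3687744140625 257.94659423828125 14.124320983886719 fit [0.61735463 0.2580902 ]
  hole 1359 ((616.0676879882812, 257.43408203125), (7.371211528778076, 17.13133430480957), 86.51112365722656) [0.61623681 0.25755029]
tip [0.61422645 0.25214906 0.158     ]
blade rows gray
[[113 115 116 117 111  90  62  48  55  74  94 102  87  57  27  27  43  61
   88 126]
 [115 113 115 118 113  98  77  60  59  74  91 105  99  72  50  55  73  90
  109 131]
 [115 115 115 117 116 109  97  81  74  83  93 106 104  96  85  91 103 112
  116 124]
 [115 114 117 117 115 115 108  94  89  91  94  96 102 103 106 109 114 116
  115 116]
 [116 115 117 115 117 117 110 100  91  93  90  88  96 107 113 115 116 116
  117 115]
 [116 117 117 116 115 116 113 104  94  95  89  85  97 108 114 115 116 116
  115 115]
 [116 116 116 116 117 116 111 103  95  94  89  86  98 109 112 114 116 115
  116 116]
 [117 117 115 115 116 114 110 100  93  93  91  86  99 107 114 113 113 114
  114 115]
 [116 114 114 114 114 114 108  97  93  94  90  92 102 109 112 114 114 114
  112 114]
 [116 116 115 115 116 114 110 102  97 100  98 103 108 113 113 114 114 115
  115 114]
 [117 119 116 116 117 114 111 109 105 108 111 112 112 113 112 114 116 114
  115 115]
 [117 117 117 115 114 116 114 113 113 113 115 115 115 114 114 115 115 114
  114 114]
 [119 116 117 117 116 116 115 117 117 116 117 115 114 114 115 114 115 114
  114 115]
 [118 117 118 119 122 126 131 131 130 129 125 121 117 115 115 113 114 113
  114 115]]
```

Emit:
send_rows(xyz=[[-0.0003,0.001,-0.01],[0,0,-0.01],[0,0,-0.006],[0,0,0],[0,0,0]], delta_rot=[[0,0,0],[0,0,0],[0,0,0],[0,0,0],[0,0,0]])

```text
clock: 16.95
position: [0.6161, 0.2581, 0.1678]
ee_rot: [-0.0, 0.026, 1.0, 0.001]
contact_force: [-0.9, -0.3, -0.9]
width: 0.0087
gripper_force: 79.3
```

Run:
```python
from h import *
st()
d=grab('top');s=grab('scene')
cv2.imwrite('pics/key2.png',np.hstack([cv2.resize(d['color'][180:230,130:180],None,fx=8,fy=8,interpolation=2),cv2.resize(s['color'][250:300,325:375],None,fx=8,fy=8,interpolation=2)])[...,::-1])
```

```text
t 16.95 p [616.1 258.1 167.8] q [ 0.29  0.45  1.39  0.    1.3  -1.23] yaw_y 87.06 tz [-0.     0.001 -1.   ] F [-0.9 -0.3 -0.9] M [ 0.02  0.02 -0.01] w 8.7 g 79.3
```

View pics/key2.png

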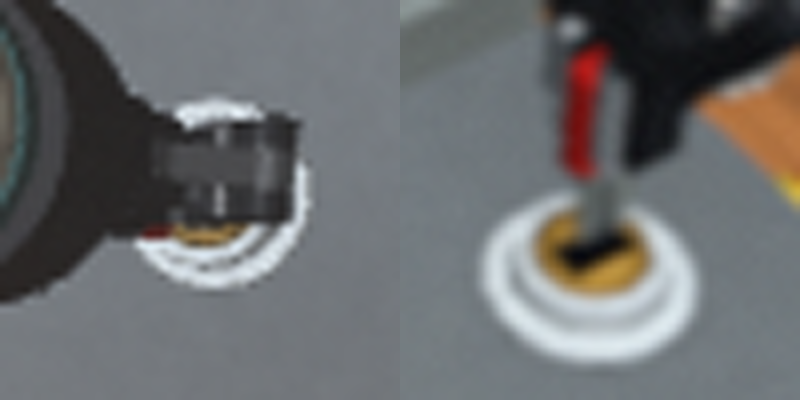

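Right half: tip at about (598,238), directly over the slot at (595,250). I start the insertion.

Emit:
send_rows(xyz=[[0.0003,0,-0.003],[0,0,-0.003],[0,0,-0.002],[0,0,-0.002],[0,0,-0.002],[0,0,0]], delta_rot=[[0,0,0],[0,0,0],[0,0,0],[0,0,0],[0,0,0],[0,0,0]])

```text
clock: 17.65
position: [0.6167, 0.2579, 0.1557]
ee_rot: [-0.0, 0.026, 1.0, 0.0]
contact_force: [0.0, -0.8, -0.7]
width: 0.0087
gripper_force: 79.3
```

```bash
python3 -c "
from h import *
st()"
```

```text
t 17.65 p [616.7 257.9 155.7] q [ 0.29  0.46  1.41  0.    1.27 -1.23] yaw_y 87.05 tz [-0.     0.001 -1.   ] F [ 0.  -0.8 -0.7] M [-0.06 -0.03 -0.01] w 8.7 g 79.3
```

Blade is 8 mm in without load. I push through the pins with a small rock.

Emit:
send_rows(xyz=[[0,0,-0.002],[0,0,-0.002],[0,0,-0.002],[0,0,-0.002],[0,0,-0.002],[0,0,-0.002],[0,0,-0.002],[0,0,-0.002],[0,0,0],[0,0,0]], delta_rot=[[0,0,3],[0,0,-3],[0,0,-3],[0,0,3],[0,0,3],[0,0,-3],[0,0,-3],[0,0,3],[0,0,0],[0,0,0]])

```text
clock: 18.65
position: [0.6177, 0.2572, 0.1408]
ee_rot: [0.001, 0.026, 1.0, -0.0]
contact_force: [1.9, -3.2, 2.4]
width: 0.0087
gripper_force: 79.8
```

```bash
python3 -c "
from h import *
st()"
```

```text
t 18.65 p [617.7 257.2 140.8] q [ 0.29  0.47  1.43 -0.    1.24 -1.23] yaw_y 87.03 tz [ 0.003 -0.    -1.   ] F [ 1.9 -3.2  2.4] M [-0.61 -0.3   0.02] w 8.7 g 79.8
```

Emit:
send_rows(xyz=[[0,0,-0.002],[0,0,-0.002],[0,0,-0.002],[0,0,-0.002],[0,0,0],[0,0,0]], delta_rot=[[0,0,3],[0,0,-3],[0,0,-3],[0,0,3],[0,0,0],[0,0,0]])

```text
clock: 19.25
position: [0.618, 0.2573, 0.1337]
ee_rot: [0.002, 0.026, 1.0, 0.0]
contact_force: [0.4, -3.6, 8.0]
width: 0.0087
gripper_force: 80.4
```

Run:
```python
from h import *
st()
s=grab('scene')
cv2.imwrite('pics/key3.png',cv2.resize(s['color'][240:300,315:385],None,fx=8,fy=8,interpolation=2)[...,::-1])
```

```text
t 19.25 p [618.  257.3 133.7] q [ 0.29  0.48  1.44 -0.    1.22 -1.23] yaw_y 87.02 tz [ 0.004  0.    -1.   ] F [ 0.4 -3.6  8. ] M [-0.56  0.12  0.02] w 8.7 g 80.4
```

View pics/key3.png

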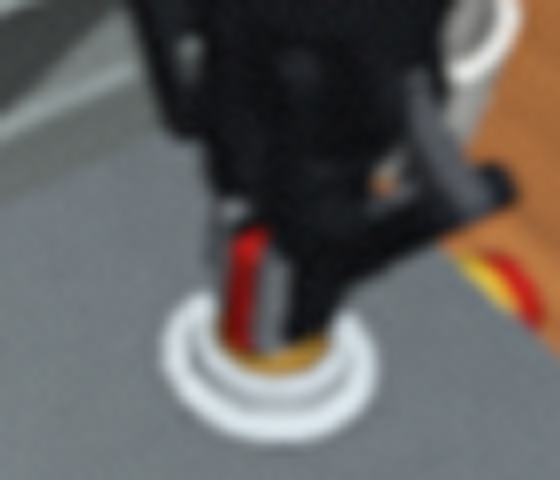

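The red head's underside now sits at the brass face, about (240,345). I press a little more to confirm it is bottomed.

Emit:
send_rows(xyz=[[0,0,-0.0015],[0,0,-0.0015],[0,0,0],[0,0,0]], delta_rot=[[0,0,2],[0,0,-2],[0,0,0],[0,0,0]])

```text
clock: 19.7
position: [0.6179, 0.2573, 0.1335]
ee_rot: [0.002, 0.026, 1.0, 0.0]
contact_force: [-2.8, -4.7, 18.0]
width: 0.009
gripper_force: 82.4
```

```bash
python3 -c "
from h import *
st()"
```

```text
t 19.7 p [617.9 257.3 133.5] q [ 0.29  0.47  1.44 -0.    1.22 -1.23] yaw_y 87.03 tz [ 0.005  0.001 -1.   ] F [-2.8 -4.7 18. ] M [-0.81  0.56  0.06] w 9.0 g 82.4
```

Fully home: the key stopped at 133.5 mm with 18 N. Now I ease off slightly and turn it clockwise.

Emit:
send_rows(xyz=[[0,0,0.001],[0,0,0],[0,0,0],[0,0,0],[0,0,0],[0,0,0],[0,0,0],[0,0,0],[0,0,0],[0,0,0],[0,0,0],[0,0,0]], delta_rot=[[0,0,0],[0,0,-4],[0,0,-5],[0,0,-5],[0,0,-5],[0,0,-5],[0,0,-5],[0,0,-5],[0,0,-5],[0,0,-5],[0,0,-5],[0,0,0]])

```text
clock: 20.9
position: [0.6174, 0.2566, 0.1335]
ee_rot: [0.002, 0.439, 0.899, 0.0]
contact_force: [-1.6, -6.8, 15.6]
width: 0.009
gripper_force: 81.7
```

```bash
python3 -c "
from h import *
st()"
```

```text
t 20.9 p [617.4 256.6 133.5] q [ 0.29  0.47  1.44 -0.    1.22 -0.37] yaw_y 37.96 tz [ 0.004 -0.001 -1.   ] F [-1.6 -6.8 15.6] M [-1.08  0.43  0.1 ] w 9.0 g 81.7
```

Emit:
send_rows(xyz=[[0,0,0],[0,0,0],[0,0,0],[0,0,0],[0,0,0],[0,0,0],[0,0,0],[0,0,0],[0,0,0],[0,0,0],[0,0,0],[0,0,0]], delta_rot=[[0,0,-5],[0,0,-5],[0,0,-5],[0,0,-5],[0,0,-5],[0,0,-5],[0,0,-5],[0,0,-5],[0,0,-5],[0,0,-3],[0,0,0],[0,0,0]])

```text
clock: 22.1
position: [0.6167, 0.2572, 0.1335]
ee_rot: [0.001, 0.766, 0.643, 0.001]
contact_force: [-4.9, -4.7, 14.8]
width: 0.0087
gripper_force: 81.8
```

Run:
```python
from h import *
st()
s=grab('scene')
cv2.imwrite('pics/end.png',cv2.resize(s['color'][120:330,180:440],None,fx=3,fy=2.85,interpolation=2)[:598,:780,::-1])
```

```text
t 22.1 p [616.7 257.2 133.5] q [ 0.29  0.47  1.44 -0.    1.22  0.47] yaw_y -9.95 tz [ 0.003 -0.001 -1.   ] F [-4.9 -4.7 14.8] M [-0.8   0.62  0.11] w 8.7 g 81.8
```

View pics/end.png

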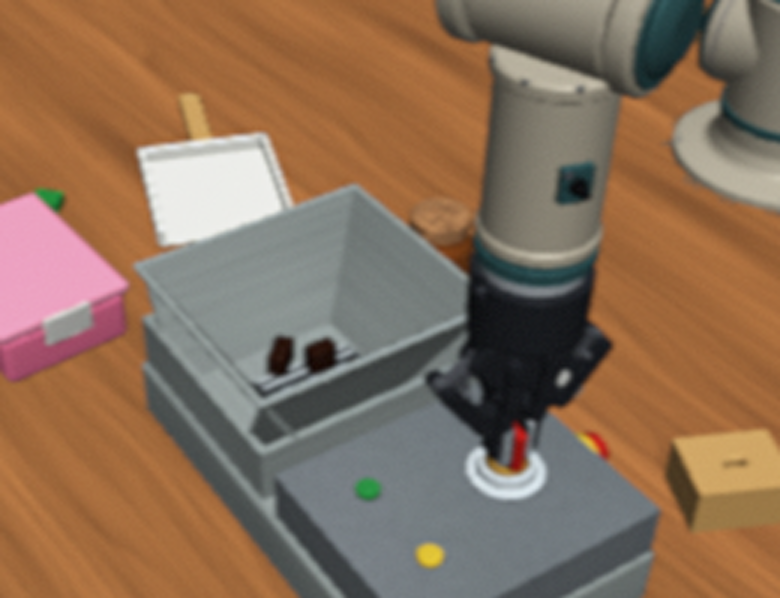

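The key is seated and turned at (515,455), turned 97° with about 0.11 N m of resistance, near the spring torque at the stop. The tray is level at (215,185). I hand in.

```bash
python3 -c "
from rig import order
print(order.sign_off())"
```

```text
the job is handed in; nothing more can be done
None
```

I handed the job in at about 22 s: all four chunks are in the hopper, the tray is level on the bench, and the key is fully home, turned 97° clockwise and still gripped; sign-off returned no verdict.

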